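# Hold the spot-plate tray of a blood-grouping dispenser out at its mark

### The job

Get the blood-grouping dispenser ready for me to fill the plate: first press both reagent cartridges on its top fully home, so that each cap sits flush on its collar. Then take the upright grip of the spring-return plate tray, draw the tray out until its side pointer is level with the steel mark pin, and keep holding it there with the fingers: finish while still holding, do not let go. Leave the dropper bottle, the jar and the swab box where they stand.

Things in the scene. Friction and masses are not known exactly. Their poses are not given: they have to be found in the camera images.
- dispenser: White plastic dispenser, fixed to the table, yaw up to 0.4 rad either way. Origin on the table under the housing's centre; x to its back, y left seen from the robot, z up. Housing 200 (x) by 220 (y) mm, flat roof 90 mm above the table, front face at x = -100 mm. A base slab 240 mm wide, 10 mm thick runs on in front to x = -280 mm.
- cartridge_left (a joint): How far the cap of the left cartridge (at x = -65, y = +50 mm in the dispenser's frame) stands above its collar, in m: 0 is fully home (a firm stop), it starts 0.006 to 0.012. It slides straight down under about 6 N of friction and stays where it is pushed.
- cartridge_right (a joint): The same for the right cartridge (at x = -65, y = -50 mm in the dispenser's frame).
- cartridge_left_top (a point): Centre of the flat top of the left cartridge's white round cap, 42 mm in diameter and 12 mm thick, on a grey collar 48 mm in diameter standing 6 mm above the roof; when fully home this point is 108 mm above the table.
- cartridge_right_top (a point): The same for the right cartridge.
- tray: Aluminium plate tray, 140 mm wide, 24 to 30 mm above the table, starts fully in; slides straight out along the dispenser's -x by at most 105 mm. A spring draws it back in: about 6 N when in, 13 N when 90 mm out; let go, it goes fully in. Axes as the dispenser's; origin at the dispenser's origin when in, moving with the tray.
- tray_grip (a point): Centre of the top of the tray's upright black grip, 95 mm above the table: a block 14 mm thick (along the dispenser's x), 40 mm wide (y), 65 mm tall at the tray's front end, at x = -165 mm in the tray's frame. With the tray in, 58 mm are free between grip and housing; nothing stands in front of it.
- tray_pointer (a point): Tip of the tray's pointer, a flat aluminium bar 8 mm wide (x) that reaches from the foot of the grip to the left (+y); the tip is at x = -165, y = +90, z = 38 mm in the tray's frame.
- mark: The mark: an upright steel pin 10 mm in diameter on a black block 20 x 22 mm, fixed on the rail left of the tray (y = +104 mm in the dispenser's frame). Origin on the table under the pin; axes as the dispenser's. The tray must come out 45 to 85 mm to bring its pointer's tip level with the pin along the dispenser's x.
- mark_top (a point): Top of the mark's steel pin, 60 mm above the table.
- dropper: Bystander: small dropper bottle with a cap, 32 mm in diameter, 85 mm tall, standing loose beside the dispenser; origin under its centre.
- jar: Bystander: glass jar, 60 mm in diameter, 75 mm tall, standing loose beside the dispenser; origin under its centre.
- swab_box: Bystander: small white open box, 90 x 60 mm and 50 mm tall, loose on the table in front and right of the dispenser; origin under its centre.

How it is judged:
By the outcome, as a careful person would: the job done as asked, in the order asked, and still so for the second after the job is handed in, while the arm keeps its last pose, push and grip.
It also fails if it takes over 45 s, if anything falls off the work surface, if the arm or the gripper's body presses on something with over 40 N, if the wrist force passes 120 N, or if a joint passes its speed limit or range.

### The arm

A 6-joint arm with a two-finger parallel gripper is mounted at the origin on the work surface. World frame = base frame: x ahead of the robot, y to its left, z up, the work surface at z = 0. Lengths are in mm, angles in rad, forces in N, time in s.
With the tool pointing down it reaches from about 400 to 925 mm from the base axis. Payload 12.5 kg.
Tool frame: the origin (TCP) lies between the finger pads; the fingertips stand 19 mm ahead of it and the grasp point (between the pads) is the TCP (env.nose_length is the distance from the TCP to the fingertips, in mm); z points along the fingers, y is the line along which they close (so a half turn about z gives the same grasp; the last joint's range is limited). The gripper opens to 95 mm and grips with 3 to 60 N. Pads are 20 mm wide; open, the fingers measure 119 mm over their backs; the gripper's body (75 mm by 180 mm) begins 59 mm behind the grasp point.
Start: joints at [1.072, 0.491, 1.559, -0, 1.092, -0.106], TCP at [239.221, 577.426, 205.861] pointing down, gripper open.
Joint ranges: [-3.1, 3.1], [-0.84, 2.19], [0.05, 2.79], [-1.13, 4.28], [0.06, 2.93], [-2.69, 2.69]. Speed limits (rad/s): [2.22, 2.22, 2.79, 3.14, 3.14, 3.14].

### API

Orientations are given as [roll, pitch, yaw] about the fixed x, y, z axes, in that order (R = Rz(yaw) Ry(pitch) Rx(roll)).
In Python, from cell import env gives the robot as it stands. The module is installed in compiled form; this text tells all that it offers.
- The arm moves only by the tool drive_tool, never from a script. Its argument "rows" is a list that holds one entry, the list of rows, each a list of 7 numbers: the shift along the tool's x, y, z scaled (see below), then the turn, a rotation vector about the tool's x, y, z scaled (see below), then the opening, from 0 (shut) to 1 (fully open). In form: [[[tx, ty, tz, ax, ay, az, jaw], ...]]. A call has 1 to 5 rows; each row shifts and turns the commanded pose from where the row before left it, along the tool's axes as they then stand; what a row does not reach is not made up. The controller multiplies each number of a shift by 250 mm and each number of a turn by 180 degrees. A row lasts 1/8 s, in which the tool goes at most 62.5 mm and 10.7 degrees, less where a joint would pass 70% of its speed; a pose out of reach is approached as far as the arm can. A call with a number of a shift or a turn outside -1 to 1 is refused whole. A call with a gripper value outside its range is refused whole. The fingers move at their own pace and stop on an object; the grip force is fixed at half the most. Time passes only in rows, so rows that do not move let the fingers close. It gives the time, the measured TCP pose, the force, the opening and the grip force at its end, in the units of the state.
- env.state(): the state, without advancing time (a new reading comes with each control period).
- env.read_camera(name): name is "side" or "top" or "wrist"; returns a dict with "color" (400x640x3 uint8, blue, green, red), "camera_matrix" (3x3 intrinsics, pixels), "pose" (4x4, takes a point from camera to world coordinates). Camera axes: x right, y up, looking along -z (the intrinsics and any distortion apply to the point x, -y, -z); pixel columns grow to the right and rows downward; lengths in mm; the calibration is good to about 2 mm. A picture is of the moment at which its call begins. There is no depth.
- env.job_done(): hands the job in; it is judged then, once.
Trained networks look in a picture, given as the dict that the camera call returned (one of the last four; its "shot" number tells which), for a name from the list of things; names that differ only in an ending like _2 or _b are one class to them, and where a whole thing is asked for, a point or a joint stands for the part that bears it (a point fixed in the world has none). Each returns a list of dicts, best first, with "score" (0 to 1); they miss things now and then, are a little off and sometimes report something else, mostly with a low value. They report only what shows in the picture. A call takes as long as a camera call.
- env.search_frame(name, picture): "at" ([x, y, z] in mm, in the coordinates of the camera as it stood for that picture, good to about 4 mm: the middle of the surface that is visible of it).
- env.place_of(name, picture): "at" ([x, y, z] in mm, in the coordinates of the camera as it stood for that picture, good to about 4 mm: a listed point, or the origin of a listed thing).
The state is a dict: "t": time; "joints": joint angles; "qvel": joint speeds; "tau": joint torques, N m; "eef_pos": TCP position; "tcp_rot": TCP orientation; "ft_force": force on the tool from outside, world axes, zero at the start; "moment": the same for the moment, N m; "opening": opening from 0.0 (shut) to 1.0 (fully open); "grip_force": force on a finger pad.
Only numpy, scipy, OpenCV 4.12 (cv2) and the standard library are available. Lean on these libraries where they do the work, as an engineer would, in place of code of your own. Each camera call takes 0.05 s, during which the arm holds its last target. There are 200 camera calls.

## Working session

There is one attempt and no reset: what is moved stays moved. The work goes in short steps, Python scripts to look and compute and a tool call to move; the robot and the scene stay as the last step left them, time stands still between calls to the robot, and variables do not carry over. Pictures are saved under pics/ and viewed, at most 10 in all, crops included, and the job is handed in when it is done.

Besides the shell and the picture viewer there is one more tool, called after "Call:" by a JSON object that holds its "method" and its "body", one argument or row to a line. drive_tool: Moves the arm, as the interface text tells. Its arguments: {"type":"object","properties":{"rows":{"type":"array","items":{"type":"array","items":{"type":"array","items":{"type":"number","minimum":-1,"maximum":1}}}}},"required":["rows"]}

```bash
mkdir -p pics; cat > h.py <<'E'
from cell import env
import numpy as np, cv2
def world(p,a): return (p["pose"]@np.r_[a,1])[:3]
def pix(p,w):
    c=np.linalg.inv(p["pose"])@np.r_[w,1]; u=p["camera_matrix"]@np.array([c[0],-c[1],-c[2]]); return u[:2]/u[2]
def ray(p,uv,z):
    d=np.linalg.inv(p["camera_matrix"])@np.r_[uv,1]; d=p["pose"][:3,:3]@np.array([d[0],-d[1],-d[2]]); o=p["pose"][:3,3]
    return o+d*(z-o[2])/d[2]
E
python3 - <<'E'
from h import *
ims=[]
for c in ("top","side"):
    p=env.read_camera(c); ims.append(p["color"])
    print(c,p["pose"][:3,3].round())
    for n in ["dispenser","cartridge_left_top","cartridge_right_top","tray_grip","tray_pointer","mark","mark_top","dropper","jar","swab_box"]:
        r=env.place_of(n,p)[:2]
        print(n,[(round(x["score"],2),world(p,x["at"]).round(1).tolist(),pix(p,world(p,x["at"])).round().tolist()) for x in r])
cv2.imwrite("pics/a.png",cv2.resize(np.vstack(ims),(480,600),interpolation=cv2.INTER_AREA))
cv2.imwrite("pics/top.png",ims[0]);cv2.imwrite("pics/side.png",ims[1])
print(env.state())
E
```

```text
top [479.  31. 855.]
dispenser [(0.91, [700.7, -101.5, -1.5], [370.0, 176.0])]
cartridge_left_top [(0.88, [638.1, -51.7, 121.3], [354.0, 192.0])]
cartridge_right_top [(0.73, [636.7, -155.7, 116.0], [407.0, 194.0]), (0.27, [536.9, -106.9, 95.2], [381.0, 246.0])]
tray_grip [(0.61, [536.2, -108.1, 93.8], [382.0, 246.0])]
tray_pointer [(0.74, [537.9, -14.0, 33.2], [331.0, 247.0])]
mark [(0.67, [461.6, 3.3, -3.9], [322.0, 284.0])]
mark_top [(0.44, [457.2, -3.6, 61.7], [327.0, 287.0])]
dropper [(0.79, [629.9, -325.3, -5.0], [469.0, 209.0])]
jar [(0.67, [607.9, 96.2, 0.0], [281.0, 216.0]), (0.27, [463.1, 1.1, -4.9], [323.0, 283.0])]
swab_box [(0.71, [529.3, -301.5, -1.5], [462.0, 254.0])]
side [164. 471. 499.]
dispenser []
cartridge_left_top [(0.75, [635.2, -58.0, 122.5], [327.0, 165.0])]
cartridge_right_top [(0.6, [635.9, -155.1, 120.5], [355.0, 151.0])]
tray_grip [(0.82, [538.5, -106.4, 94.3], [377.0, 184.0])]
tray_pointer [(0.75, [544.2, -17.2, 41.8], [347.0, 221.0]), (0.35, [706.1, -104.7, 3.2], [319.0, 192.0])]
mark [(0.74, [460.5, -5.1, 3.8], [375.0, 257.0])]
mark_top [(0.79, [462.4, 
[... 175 characters left out ...]
421.0, 188.0])]
{'t': 1.1, 'joints': array([ 1.07242598e+00,  4.90882342e-01,  1.55887257e+00,  1.44340039e-05,
        1.09169161e+00, -1.05607019e-01]), 'qvel': array([-6.86847587e-04, -6.63912888e-05,  1.32451954e-03, -1.40805494e-03,
       -7.69269952e-04, -1.02979559e-03]), 'tau': array([ 6.34375338e-04, -6.12485147e+01, -2.58427298e+01,  6.92801317e-02,
        4.46237787e-02,  1.72993191e-05]), 'eef_pos': array([239.21062726, 577.44836331, 205.88138076]), 'tcp_rot': array([3.14144598e+00, 2.66586086e-06, 2.74882267e+00]), 'ft_force': array([-0.31870939,  0.43107179, -0.70549583]), 'moment': array([0.01494441, 0.01908052, 0.06198   ]), 'grip_force': 0.0, 'opening': 1.0021248405540408}
```

View pics/top.png

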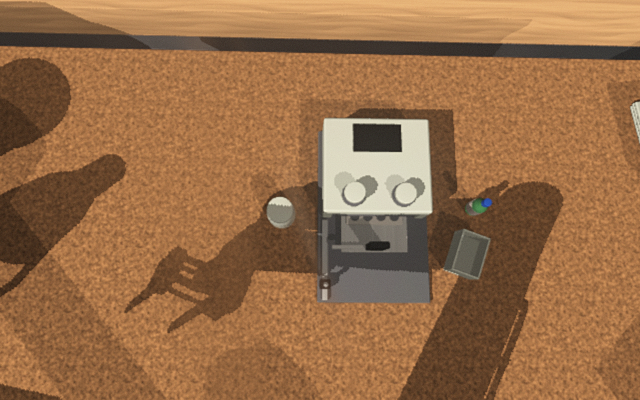

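View pics/side.png

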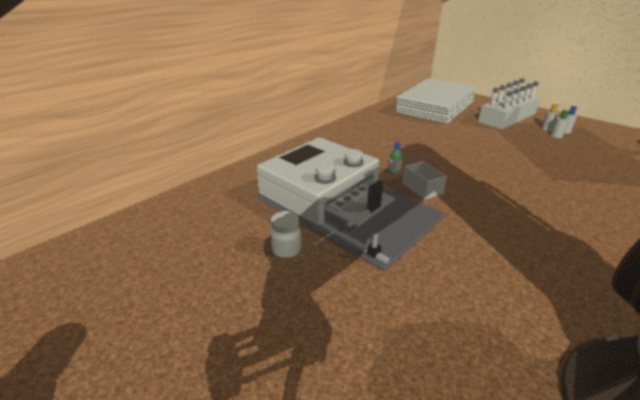

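Both pictures show the dispenser with almost no yaw: caps at (354,192) and (407,194) in the top view, grip at (377,246), pin at (325,284). The detections agree with these positions. Next I fit the pose and plan the approach.

```bash
cat >> h.py <<'E'
from scipy.spatial.transform import Rotation as Ro
def plan(pos,yaw,n,jaw):
    s=env.state(); R0=Ro.from_euler("xyz",s["tcp_rot"]); R1=Ro.from_euler("xyz",[np.pi,0,yaw])
    w=(R0.inv()*R1).as_rotvec(); d=(np.array(pos)-s["eef_pos"])/n
    print("per row mm",np.linalg.norm(d).round(1),"deg",np.degrees(np.linalg.norm(w)/n).round(2))
    for i in range(n):
        R=R0*Ro.from_rotvec(w*i/n)
        print(np.r_[R.inv().apply(d)/250,w/n/np.pi,jaw].round(4).tolist())
E
python3 - <<'E'
from h import *
from scipy.optimize import least_squares
obs=[((-65,50),(638.1,-51.7)),((-65,50),(635.2,-58)),((-65,-50),(636.7,-155.7)),((-65,-50),(635.9,-155.1)),((-165,0),(536.2,-108.1)),((-165,0),(538.5,-106.4)),((-165,90),(537.9,-14)),((-165,90),(544.2,-17.2)),((0,0),(700.7,-101.5))]
f=lambda v:[e for a,b in obs for e in Ro.from_euler("z",v[2]).as_matrix()[:2,:2]@a+v[:2]-b]
r=least_squares(f,[700,-104,0],x_scale=[1,1,.01]); print(r.x,np.round(r.fun,1))
plan([590,-90,215],np.pi/2+r.x[2],14,0)
E
```

```text
[ 7.02615271e+02 -1.05221792e+02  7.65022720e-04] [-0.5 -3.6  2.4  2.7  1.   0.4  1.8 -0.2  1.4  2.8 -0.9  1.1 -0.4 -1.3
 -6.7  1.9  1.9 -3.7]
per row mm 53.9 deg 4.82
[-0.1656, -0.1378, -0.0026, 0.0, -0.0, 0.0268, 0.0]
[-0.1766, -0.1234, -0.0026, 0.0, -0.0, 0.0268, 0.0]
[-0.1863, -0.1082, -0.0026, 0.0, -0.0, 0.0268, 0.0]
[-0.1947, -0.0921, -0.0026, 0.0, -0.0, 0.0268, 0.0]
[-0.2018, -0.0754, -0.0026, 0.0, -0.0, 0.0268, 0.0]
[-0.2074, -0.0582, -0.0026, 0.0, -0.0, 0.0268, 0.0]
[-0.2116, -0.0406, -0.0026, 0.0, -0.0, 0.0268, 0.0]
[-0.2142, -0.0227, -0.0026, 0.0, -0.0, 0.0268, 0.0]
[-0.2154, -0.0046, -0.0026, 0.0, -0.0, 0.0268, 0.0]
[-0.215, 0.0135, -0.0026, 0.0, -0.0, 0.0268, 0.0]
[-0.2131, 0.0315, -0.0026, 0.0, -0.0, 0.0268, 0.0]
[-0.2097, 0.0493, -0.0026, 0.0, -0.0, 0.0268, 0.0]
[-0.2048, 0.0667, -0.0026, 0.0, -0.0, 0.0268, 0.0]
[-0.1985, 0.0837, -0.0026, 0.0, -0.0, 0.0268, 0.0]
```

Call:
{"method": "drive_tool", "body": {
  "rows": [
    [[-0.166,-0.138,-0.003,0,0,0.027,0],[-0.177,-0.123,-0.003,0,0,0.027,0],[-0.186,-0.108,-0.003,0,0,0.027,0],[-0.195,-0.092,-0.003,0,0,0.027,0],[-0.202,-0.075,-0.003,0,0,0.027,0]]
  ]
}}

```text
t: 1.72
eef_pos: [365.2, 337.4, 209.8]
tcp_rot: [3.141, 0.0, 2.322]
ft_force: [1.0, -0.8, -0.4]
opening: 0.532
grip_force: 0.0
```

Call:
{"method": "drive_tool", "body": {
  "rows": [
    [[-0.207,-0.058,-0.003,0,0,0.027,0],[-0.212,-0.041,-0.003,0,0,0.027,0],[-0.214,-0.023,-0.003,0,0,0.027,0],[-0.215,-0.005,-0.003,0,0,0.027,0],[-0.215,0.014,-0.003,0,0,0.027,0]]
  ]
}}

```text
t: 2.35
eef_pos: [489.1, 98.3, 213.6]
tcp_rot: [3.141, 0.0, 1.898]
ft_force: [0.3, 1.6, 0.7]
opening: 0.027
grip_force: 0.0
```

Call:
{"method": "drive_tool", "body": {
  "rows": [
    [[-0.213,0.032,-0.003,0,0,0.027,0],[-0.21,0.049,-0.003,0,0,0.027,0],[-0.205,0.067,-0.003,0,0,0.027,0],[-0.199,0.084,-0.003,0,0,0.027,0],[0,0,0,0,0,0,0]]
  ]
}}

```text
t: 2.98
eef_pos: [588.2, -94.7, 215.8]
tcp_rot: [3.141, 0.0, 1.557]
ft_force: [-0.9, 0.9, -0.7]
opening: 0.005
grip_force: 0.0
```

```bash
python3 - <<'E'
from h import *
p=env.read_camera("wrist"); cv2.imwrite("pics/w1.png",p["color"])
s=env.state();print(s["t"],s["eef_pos"],s["tcp_rot"],s["ft_force"],s["opening"]); print(p["pose"].round(2))
for n in ["dispenser","cartridge_left_top","cartridge_right_top","tray_grip","tray_pointer","mark_top"]:
    r=env.place_of(n,p)[:2]
    print(n,[(round(x["score"],2),world(p,x["at"]).round(1).tolist(),pix(p,world(p,x["at"])).round().tolist()) for x in r])
E
```

```text
3.025 [587.33192123 -92.99644701 215.79496569] [-3.14099408e+00 -3.03057972e-04  1.55924417e+00] [ 0.36863674  0.34855428 -0.36022313] 0.0013582041261855568
[[ 1.0000e+00  1.0000e-02  0.0000e+00  5.8879e+02]
 [-1.0000e-02  9.6000e-01  2.8000e-01 -1.3940e+01]
 [ 0.0000e+00 -2.8000e-01  9.6000e-01  3.9440e+02]
 [ 0.0000e+00  0.0000e+00  0.0000e+00  1.0000e+00]]
dispenser [(0.56, [702.2, -101.8, -3.4], [406.0, 177.0]), (0.33, [540.0, -103.6, 92.0], [270.0, 201.0])]
cartridge_left_top [(0.91, [639.0, -53.8, 119.4], [375.0, 154.0])]
cartridge_right_top [(0.85, [641.9, -156.5, 114.6], [373.0, 257.0])]
tray_grip [(0.83, [537.5, -103.5, 92.6], [268.0, 201.0])]
tray_pointer [(0.79, [539.9, -14.9, 38.0], [273.0, 109.0])]
mark_top [(0.74, [461.4, 1.4, 61.9], [190.0, 93.0])]
```

View pics/w1.png

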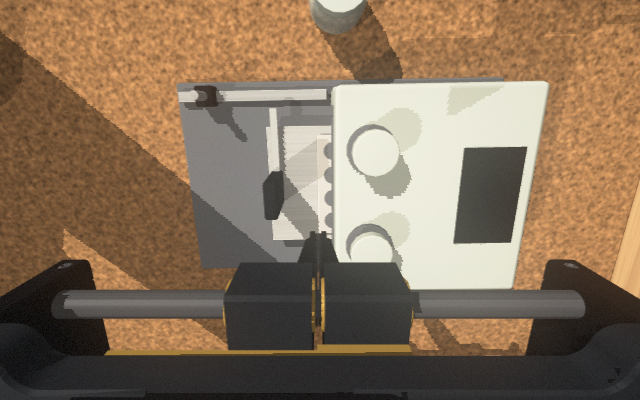

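The wrist picture shows caps at (375,151) and (372,245), grip at (272,195), pointer tip at (272,109) and pin at (205,93), which agrees with the fit. I move over the left cap and lower onto it.

Call:
{"method": "drive_tool", "body": {
  "rows": [
    [[0.052,0.067,0.088,0,0,-0.004,0],[0.052,0.067,0.088,0,0,0,0],[0.052,0.067,0.088,0,0,0,0],[0,0,0,0,0,0,0],[0,0,0,0,0,0,0]]
  ]
}}

```text
t: 3.95
eef_pos: [637.3, -52.7, 151.1]
tcp_rot: [3.141, 0.0, 1.575]
ft_force: [1.4, -0.0, 0.3]
opening: 0.005
grip_force: 0.0
```

Call:
{"method": "drive_tool", "body": {
  "rows": [
    [[0,0,0.02,0,0,0,0],[0,0,0.02,0,0,0,0],[0,0,0.02,0,0,0,0],[0,0,0.012,0,0,0,0],[0,0,0,0,0,0,0]]
  ]
}}

```text
t: 4.58
eef_pos: [637.4, -52.8, 132.0]
tcp_rot: [-3.141, -0.0, 1.574]
ft_force: [-0.1, -0.8, -0.1]
opening: 0.006
grip_force: 0.0
```

Call:
{"method": "drive_tool", "body": {
  "rows": [
    [[0,0,0.008,0,0,0,0],[0,0,0,0,0,0,0]]
  ]
}}

```text
t: 4.82
eef_pos: [637.5, -52.8, 130.3]
tcp_rot: [-3.142, -0.0, 1.574]
ft_force: [0.4, -0.0, 0.4]
opening: 0.006
grip_force: 0.0
```

Call:
{"method": "drive_tool", "body": {
  "rows": [
    [[0,0,0.008,0,0,0,0],[0,0,0,0,0,0,0]]
  ]
}}

```text
t: 5.08
eef_pos: [637.4, -52.8, 128.2]
tcp_rot: [-3.141, -0.0, 1.574]
ft_force: [0.2, -0.2, -0.3]
opening: 0.003
grip_force: 0.0
```

Call:
{"method": "drive_tool", "body": {
  "rows": [
    [[0,0,0.004,0,0,0,0],[0,0,0,0,0,0,0]]
  ]
}}

```text
t: 5.32
eef_pos: [637.5, -52.8, 127.3]
tcp_rot: [-3.142, -0.0, 1.574]
ft_force: [0.2, -0.4, -0.1]
opening: 0.004
grip_force: 0.0
```

Call:
{"method": "drive_tool", "body": {
  "rows": [
    [[0,0,0.004,0,0,0,0],[0,0,0,0,0,0,0]]
  ]
}}

```text
t: 5.58
eef_pos: [637.5, -52.8, 126.2]
tcp_rot: [-3.142, -0.0, 1.574]
ft_force: [0.9, 0.1, -0.2]
opening: 0.005
grip_force: 0.0
```

```bash
python3 - <<'E'
from h import *
p=env.read_camera("wrist"); q=env.read_camera("side")
cv2.imwrite("pics/w2.png",np.hstack([p["color"][60:360,200:500],cv2.resize(q["color"][110:260,250:450],None,fx=2,fy=2)]))
s=env.state();print(s["eef_pos"],s["ft_force"])
E
```

```text
[637.51208491 -52.76232487 126.31179339] [ 0.18570186 -0.2387359  -0.0981789 ]
```

View pics/w2.png

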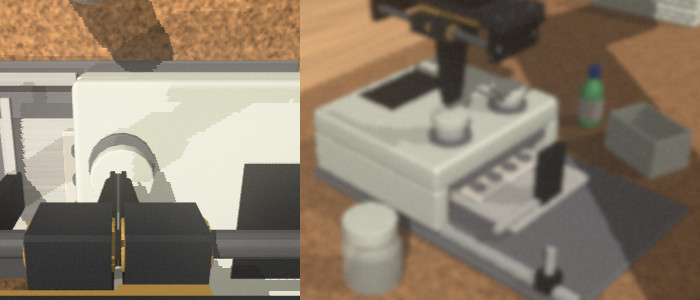

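```bash
python3 - <<'E'
from h import *
print(env.nose_length)
q=env.read_camera("side")
for w in ([637.5,-52.8,107],[637.5,-55,108],[637.5,-55,120],[637.5,-52.8,126]): print(pix(q,w).round(1), ((pix(q,w)-[250,110])*2).round())
cv2.imwrite("pics/s3.png",cv2.resize(q["color"][120:200,290:390],None,fx=6,fy=6,interpolation=cv2.INTER_CUBIC))
E
```

```text
19.0
[325.  172.3] [150. 125.]
[325.7 171.6] [151. 123.]
[325.7 166.7] [151. 113.]
[325.  164.5] [150. 109.]
```

View pics/s3.png

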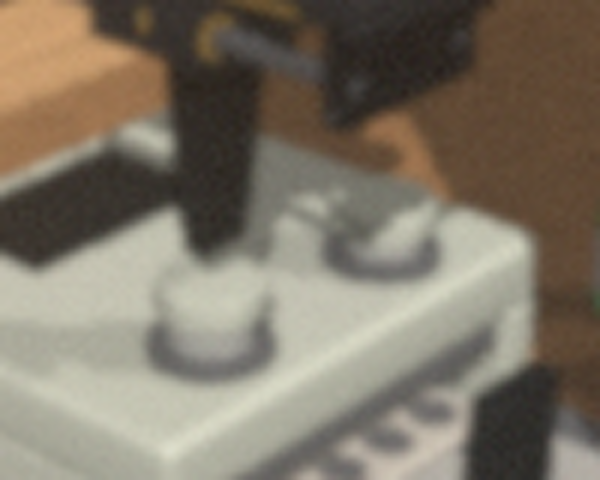

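```bash
python3 - <<'E'
from h import *
p=env.read_camera("wrist"); q=env.read_camera("side"); e=env.state()["eef_pos"]; print(e)
for h in (-20,0,10,19): 
    w=e-[0,0,h]; print(h,pix(p,w).round(1),pix(p,w+[0,10,0]).round(1),pix(q,w).round(1))
for n in ["cartridge_left_top","cartridge_right_top"]:
  for c in (p,q):
    print(n,[(round(x["score"],2),world(c,x["at"]).round(1).tolist(),pix(c,world(c,x["at"])).round().tolist()) for x in env.place_of(n,c)[:2]])
cv2.imwrite("pics/w4.png",cv2.resize(p["color"][120:260,250:400],None,fx=4,fy=4,interpolation=cv2.INTER_CUBIC))
E
```

```text
[637.52291151 -52.78499909 126.3403682 ]
-20 [318.5 258.2] [318.6 241.7] [325. 156.]
0 [318.4 243.3] [318.5 228.3] [325.  164.4]
10 [318.4 236.9] [318.4 222.5] [325.  168.5]
19 [318.3 231.7] [318.4 217.8] [325.  172.2]
cartridge_left_top [(0.63, [638.6, -51.4, 118.1], [320.0, 236.0])]
cartridge_left_top [(0.69, [637.2, -56.3, 120.8], [326.0, 166.0])]
cartridge_right_top []
cartridge_right_top [(0.79, [637.4, -155.0, 118.7], [355.0, 152.0])]
```

View pics/w4.png

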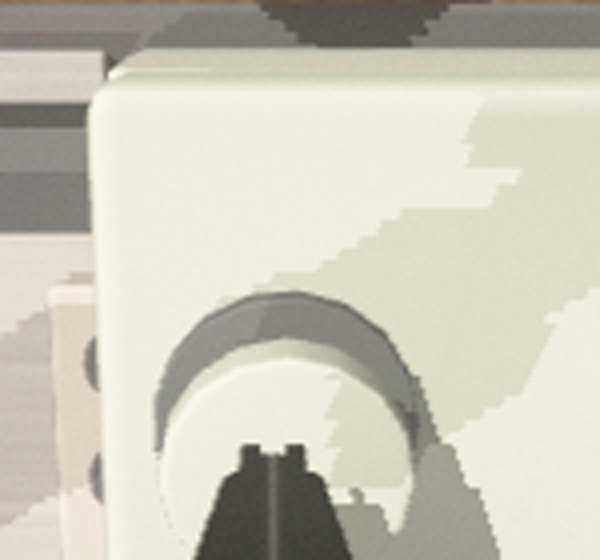

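The tips visibly hang above the still-raised cap (cap centre about (322,233)) and there is no force yet, so I go on down in small steps and watch the force.

Call:
{"method": "drive_tool", "body": {
  "rows": [
    [[0,0,0.008,0,0,0,0],[0,0,0,0,0,0,0]]
  ]
}}

```text
t: 6.28
eef_pos: [637.4, -52.7, 124.1]
tcp_rot: [-3.141, -0.0, 1.574]
ft_force: [0.2, -0.8, 0.5]
opening: 0.005
grip_force: 0.0
```

Call:
{"method": "drive_tool", "body": {
  "rows": [
    [[0,0,0.008,0,0,0,0],[0,0,0,0,0,0,0]]
  ]
}}

```text
t: 6.52
eef_pos: [637.4, -52.8, 122.1]
tcp_rot: [-3.141, -0.0, 1.574]
ft_force: [0.1, -0.2, 0.4]
opening: 0.001
grip_force: 0.0
```

Call:
{"method": "drive_tool", "body": {
  "rows": [
    [[0,0,0.008,0,0,0,0],[0,0,0,0,0,0,0]]
  ]
}}

```text
t: 6.78
eef_pos: [637.4, -52.8, 120.1]
tcp_rot: [-3.141, -0.0, 1.574]
ft_force: [0.7, 0.4, -0.4]
opening: 0.004
grip_force: 0.0
```

Call:
{"method": "drive_tool", "body": {
  "rows": [
    [[0,0,0.008,0,0,0,0],[0,0,0,0,0,0,0]]
  ]
}}

```text
t: 7.02
eef_pos: [637.5, -52.8, 118.2]
tcp_rot: [-3.141, -0.0, 1.574]
ft_force: [0.3, -0.1, -0.7]
opening: 0.004
grip_force: 0.0
```

Call:
{"method": "drive_tool", "body": {
  "rows": [
    [[0,0,0.008,0,0,0,0],[0,0,0,0,0,0,0]]
  ]
}}

```text
t: 7.28
eef_pos: [637.4, -52.8, 116.1]
tcp_rot: [-3.141, -0.0, 1.574]
ft_force: [1.0, -0.2, 1.0]
opening: 0.008
grip_force: 0.0
```

Call:
{"method": "drive_tool", "body": {
  "rows": [
    [[0,0,0.008,0,0,0,0],[0,0,0,0,0,0,0]]
  ]
}}

```text
t: 7.52
eef_pos: [637.4, -52.8, 114.2]
tcp_rot: [-3.141, -0.0, 1.574]
ft_force: [-0.1, 0.2, -0.4]
opening: 0.009
grip_force: 0.0
```

```bash
python3 - <<'E'
from h import *
p=env.read_camera("wrist"); q=env.read_camera("side")
a=cv2.resize(p["color"][120:260,250:400],(440,410),interpolation=cv2.INTER_CUBIC)
b=cv2.resize(q["color"][130:200,295:355],(351,410),interpolation=cv2.INTER_CUBIC)
cv2.imwrite("pics/w5.png",np.hstack([a,b]))
s=env.state();print(s["eef_pos"],s["ft_force"])
E
```

```text
[637.52565278 -52.7837108  114.28997838] [ 0.39443722  0.39611343 -0.21487892]
```

View pics/w5.png

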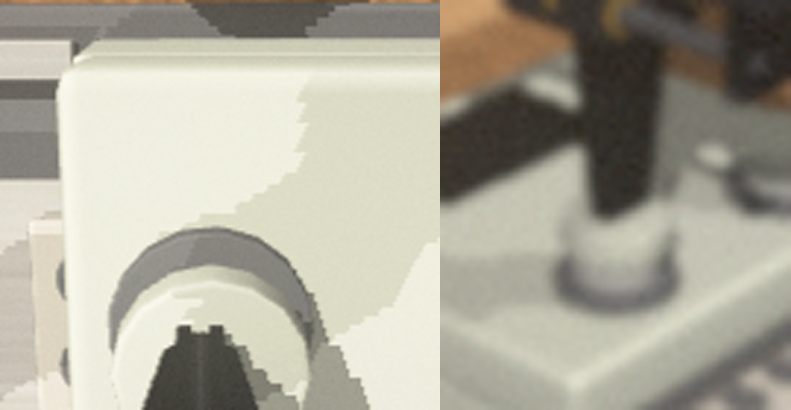

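The cap is still raised and the tips are just above it (tip at (197,328) in the left panel), so the tips end roughly at TCP level. I continue down.

Call:
{"method": "drive_tool", "body": {
  "rows": [
    [[0,0,0.008,0,0,0,0],[0,0,0,0,0,0,0]]
  ]
}}

```text
t: 7.88
eef_pos: [637.4, -52.8, 112.2]
tcp_rot: [-3.141, -0.0, 1.574]
ft_force: [-0.0, 0.1, 1.2]
opening: 0.002
grip_force: 0.0
```

Call:
{"method": "drive_tool", "body": {
  "rows": [
    [[0,0,0.008,0,0,0,0],[0,0,0,0,0,0,0]]
  ]
}}

```text
t: 8.12
eef_pos: [637.6, -52.8, 110.4]
tcp_rot: [3.141, -0.0, 1.574]
ft_force: [-0.8, -1.0, 2.9]
opening: 0.005
grip_force: 1.2
```

Call:
{"method": "drive_tool", "body": {
  "rows": [
    [[0,0,0.008,0,0,0,0],[0,0,0,0,0,0,0]]
  ]
}}

```text
t: 8.38
eef_pos: [637.6, -52.8, 108.5]
tcp_rot: [3.141, 0.0, 1.574]
ft_force: [0.5, 0.2, 3.7]
opening: 0.006
grip_force: 1.8
```

Call:
{"method": "drive_tool", "body": {
  "rows": [
    [[0,0,0.008,0,0,0,0],[0,0,0,0,0,0,0]]
  ]
}}

```text
t: 8.62
eef_pos: [637.6, -52.8, 106.4]
tcp_rot: [3.141, -0.0, 1.574]
ft_force: [-0.7, 0.7, 3.4]
opening: 0.004
grip_force: 1.8
```

Call:
{"method": "drive_tool", "body": {
  "rows": [
    [[0,0,0.006,0,0,0,0],[0,0,0,0,0,0,0]]
  ]
}}

```text
t: 8.88
eef_pos: [637.6, -52.8, 104.9]
tcp_rot: [3.141, -0.0, 1.574]
ft_force: [-0.2, 0.0, 4.8]
opening: 0.006
grip_force: 2.0
```

Call:
{"method": "drive_tool", "body": {
  "rows": [
    [[0,0,0.006,0,0,0,0],[0,0,0,0,0,0,0]]
  ]
}}

```text
t: 9.12
eef_pos: [637.6, -52.8, 103.4]
tcp_rot: [3.141, -0.0, 1.574]
ft_force: [-0.2, 0.0, 3.8]
opening: 0.006
grip_force: 2.0
```

Call:
{"method": "drive_tool", "body": {
  "rows": [
    [[0,0,0.004,0,0,0,0],[0,0,0,0,0,0,0]]
  ]
}}

```text
t: 9.38
eef_pos: [637.6, -52.8, 102.4]
tcp_rot: [3.141, -0.0, 1.574]
ft_force: [-1.1, -0.6, 5.1]
opening: 0.006
grip_force: 2.2
```

Call:
{"method": "drive_tool", "body": {
  "rows": [
    [[0,0,0.004,0,0,0,0],[0,0,0,0,0,0,0]]
  ]
}}

```text
t: 9.62
eef_pos: [637.6, -52.8, 101.4]
tcp_rot: [3.141, -0.0, 1.574]
ft_force: [-0.2, -0.5, 4.6]
opening: 0.004
grip_force: 2.2
```

Call:
{"method": "drive_tool", "body": {
  "rows": [
    [[0,0,0.004,0,0,0,0],[0,0,0,0,0,0,0]]
  ]
}}

```text
t: 9.88
eef_pos: [637.6, -52.8, 100.4]
tcp_rot: [3.141, -0.0, 1.574]
ft_force: [-0.1, 0.1, 4.8]
opening: 0.004
grip_force: 2.2
```

Call:
{"method": "drive_tool", "body": {
  "rows": [
    [[0,0,0.004,0,0,0,0],[0,0,0,0,0,0,0]]
  ]
}}

```text
t: 10.12
eef_pos: [637.6, -52.8, 99.5]
tcp_rot: [3.141, -0.0, 1.574]
ft_force: [-0.1, 0.1, 5.6]
opening: 0.001
grip_force: 2.8
```

Call:
{"method": "drive_tool", "body": {
  "rows": [
    [[0,0,0.004,0,0,0,0],[0,0,0,0,0,0,0]]
  ]
}}

```text
t: 10.38
eef_pos: [637.7, -52.8, 99.4]
tcp_rot: [3.141, 0.0, 1.574]
ft_force: [-3.2, 0.5, 13.7]
opening: 0.007
grip_force: 6.9
```

Call:
{"method": "drive_tool", "body": {
  "rows": [
    [[0,0,0.004,0,0,0,0],[0,0,0,0,0,0,0]]
  ]
}}

```text
t: 10.62
eef_pos: [637.7, -52.8, 99.3]
tcp_rot: [3.14, 0.0, 1.574]
ft_force: [-6.4, 2.3, 21.8]
opening: 0.003
grip_force: 11.0
```

Call:
{"method": "drive_tool", "body": {
  "rows": [
    [[0,0,-0.06,0,0,0,0],[0,0,-0.07,0,0,0,0],[-0.2,0,0,0,0,0,0],[-0.2,0,0,0,0,0,0],[0,0,0,0,0,0,0]]
  ]
}}

```text
t: 11.25
eef_pos: [637.7, -155.8, 130.2]
tcp_rot: [3.141, 0.0, 1.57]
ft_force: [-0.7, -0.4, -0.7]
opening: 0.002
grip_force: 0.0
```

```bash
python3 - <<'E'
from h import *
p=env.read_camera("wrist"); q=env.read_camera("side")
s=env.state();print(s["t"],s["eef_pos"],s["tcp_rot"],s["ft_force"])
for n in ["dispenser","cartridge_left_top","cartridge_right_top","tray_grip"]:
  for c in (p,q):
    print(n,[(round(x["score"],2),world(c,x["at"]).round(1).tolist(),pix(c,world(c,x["at"])).round().tolist()) for x in env.place_of(n,c)[:2]])
a=cv2.resize(p["color"][40:360,140:460],(400,400))
b=cv2.resize(q["color"][130:200,300:370],(400,400),interpolation=cv2.INTER_CUBIC)
cv2.imwrite("pics/w6.png",np.hstack([a,b]))
E
```

```text
11.35 [ 637.67406695 -152.91098143  130.01973946] [-3.14146544e+00 -3.59392605e-04  1.57275066e+00] [-1.16891473  0.02540077 -0.33259511]
dispenser [(0.67, [703.4, -101.4, -3.7], [385.0, 135.0])]
dispenser [(0.87, [707.0, -101.9, 1.8], [318.0, 193.0])]
cartridge_left_top [(0.85, [635.3, -52.9, 106.6], [314.0, 69.0])]
cartridge_left_top []
cartridge_right_top [(0.83, [639.9, -158.7, 114.3], [321.0, 237.0])]
cartridge_right_top [(0.62, [639.5, -155.0, 120.4], [354.0, 151.0])]
tray_grip [(0.57, [540.2, -105.2, 92.3], [177.0, 153.0])]
tray_grip [(0.74, [541.2, -105.5, 97.4], [375.0, 182.0])]
```

View pics/w6.png

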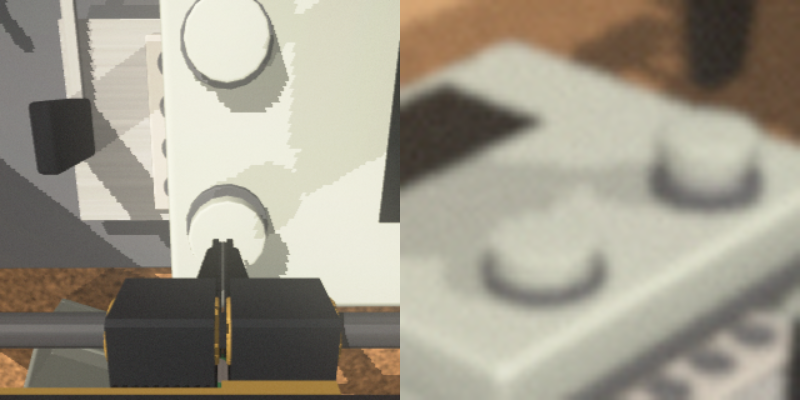

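The left cap at (228,38) now sits flush, and the right cap at (710,140) in the right panel is still raised. I press the right one.

Call:
{"method": "drive_tool", "body": {
  "rows": [
    [[-0.004,0,0.03,0,0,0,0],[-0.004,0,0.034,0,0,0,0],[0,0,0.012,0,0,0,0],[0,0,0.012,0,0,0,0],[0,0,0.008,0,0,0,0]]
  ]
}}

```text
t: 12.38
eef_pos: [637.8, -154.8, 106.1]
tcp_rot: [3.142, 0.0, 1.574]
ft_force: [-1.9, 0.2, 6.1]
opening: 0.007
grip_force: 2.9
```

Call:
{"method": "drive_tool", "body": {
  "rows": [
    [[0,0,0.006,0,0,0,0],[0,0,0.006,0,0,0,0],[0,0,0.006,0,0,0,0],[0,0,0,0,0,0,0]]
  ]
}}

```text
t: 12.88
eef_pos: [637.8, -154.8, 101.8]
tcp_rot: [3.141, 0.0, 1.574]
ft_force: [-1.9, 0.3, 4.5]
opening: 0.004
grip_force: 2.3
```

Call:
{"method": "drive_tool", "body": {
  "rows": [
    [[0,0,0.004,0,0,0,0],[0,0,0,0,0,0,0]]
  ]
}}

```text
t: 13.12
eef_pos: [637.8, -154.8, 100.7]
tcp_rot: [3.141, 0.0, 1.574]
ft_force: [-2.8, 0.7, 4.6]
opening: 0.003
grip_force: 2.5
```

Call:
{"method": "drive_tool", "body": {
  "rows": [
    [[0,0,0.004,0,0,0,0],[0,0,0.004,0,0,0,0],[0,0,0,0,0,0,0]]
  ]
}}

```text
t: 13.5
eef_pos: [637.8, -154.8, 99.4]
tcp_rot: [3.141, 0.0, 1.574]
ft_force: [-4.0, 1.4, 11.6]
opening: 0.004
grip_force: 5.7
```

Call:
{"method": "drive_tool", "body": {
  "rows": [
    [[0,0,0.004,0,0,0,0],[0,0,0,0,0,0,0]]
  ]
}}

```text
t: 13.75
eef_pos: [637.9, -154.8, 99.3]
tcp_rot: [3.14, 0.001, 1.574]
ft_force: [-6.7, 1.9, 18.7]
opening: 0.004
grip_force: 9.6
```

Call:
{"method": "drive_tool", "body": {
  "rows": [
    [[0,0,-0.1,0,0,0,0],[0,0,-0.1,0,0,0,0.6],[0.1,-0.2,0,0,0,0,0.6],[0.1,-0.2,0,0,0,0,0.6],[0,0,0,0,0,0,0.6]]
  ]
}}

```text
t: 14.38
eef_pos: [534.8, -103.5, 147.6]
tcp_rot: [-3.14, -0.001, 1.575]
ft_force: [0.4, -0.9, 0.7]
opening: 0.366
grip_force: 0.0
```

```bash
python3 - <<'E'
from h import *
p=env.read_camera("wrist"); q=env.read_camera("side")
s=env.state();print(s["t"],s["eef_pos"],s["tcp_rot"],s["ft_force"],s["opening"])
for n in ["cartridge_left_top","cartridge_right_top","tray_grip","tray_pointer","mark_top"]:
  for c in (p,q):
    print(n,[(round(x["score"],2),world(c,x["at"]).round(1).tolist(),pix(c,world(c,x["at"])).round().tolist()) for x in env.place_of(n,c)[:2]])
for h in (-10,0,19): print(h,pix(p,s["eef_pos"]-[0,0,h]).round(),pix(q,s["eef_pos"]-[0,0,h]).round())
a=cv2.resize(p["color"][:,120:520],(400,400))
b=cv2.resize(q["color"][110:230,300:420],(400,400),interpolation=cv2.INTER_CUBIC)
cv2.imwrite("pics/w7.png",np.hstack([a,b]))
E
```

```text
14.475 [ 538.2165254  -105.18450397  147.81046407] [3.14010290e+00 3.80034017e-04 1.57402879e+00] [-0.02306048 -0.28029449 -0.3599899 ] 0.45684731506887727
cartridge_left_top [(0.71, [639.5, -51.7, 106.3], [468.0, 151.0])]
cartridge_left_top [(0.54, [634.9, -58.4, 111.3], [328.0, 170.0])]
cartridge_right_top [(0.77, [643.1, -158.1, 106.8], [454.0, 286.0]), (0.74, [529.5, -302.7, 1.1], [313.0, 341.0])]
cartridge_right_top [(0.72, [635.6, -156.0, 112.1], [355.0, 155.0])]
tray_grip [(0.62, [542.3, -105.7, 91.9], [328.0, 217.0])]
tray_grip [(0.73, [540.5, -103.1, 97.1], [375.0, 183.0])]
tray_pointer [(0.74, [539.0, -13.9, 38.4], [323.0, 97.0])]
tray_pointer [(0.91, [547.2, -13.7, 40.2], [345.0, 222.0])]
mark_top [(0.74, [463.8, 2.5, 60.3], [229.0, 74.0])]
mark_top [(0.55, [463.4, -2.2, 64.3], [376.0, 232.0])]
-10 [324. 253.] [379. 157.]
0 [324. 246.] [378. 161.]
19 [323. 234.] [378. 170.]
```

View pics/w7.png

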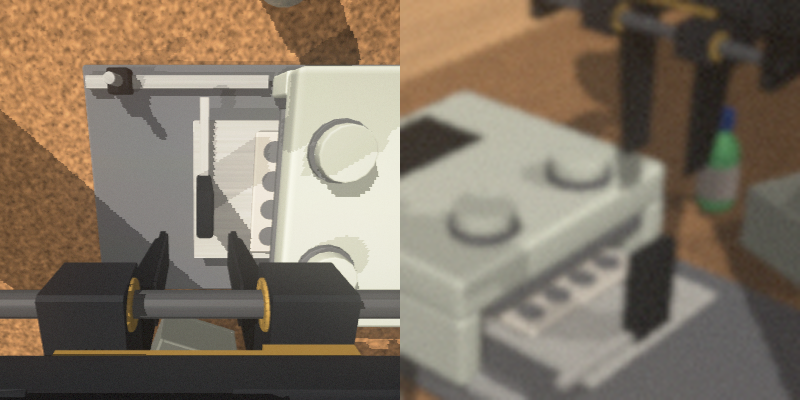

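Both caps look flush now (crop (342,152) and (330,265)). The fingertips at (165,235) and (237,235) straddle the grip at (204,205). I descend around the grip with the tips down to about 55 mm, then check.

Call:
{"method": "drive_tool", "body": {
  "rows": [
    [[0.002,0.004,0.1,0,0,0,0.6],[0,0,0.1,0,0,0,0.6],[0,0,0.1,0,0,0,0.6],[0,0,0.1,0,0,0,0.6],[0,0,0,0,0,0,0.6]]
  ]
}}

```text
t: 15.6
eef_pos: [538.0, -104.4, 46.0]
tcp_rot: [-3.139, -0.001, 1.574]
ft_force: [0.1, 0.3, 0.5]
opening: 0.602
grip_force: 0.0
```

```bash
python3 - <<'E'
from h import *
p=env.read_camera("wrist"); q=env.read_camera("side")
s=env.state();print(s["t"],s["eef_pos"],s["tcp_rot"],s["ft_force"],s["opening"])
a=cv2.resize(p["color"][:,120:520],(400,400))
b=cv2.resize(q["color"][110:230,300:420],(400,400),interpolation=cv2.INTER_CUBIC)
cv2.imwrite("pics/w8.png",np.hstack([a,b]))
E
```

```text
15.7 [ 538.96873252 -104.65580804   47.82788047] [ 3.14129954e+00 -1.57082647e-05  1.57383304e+00] [ 0.05253548 -0.23697284  0.7845884 ] 0.5993890865048273
```

View pics/w8.png

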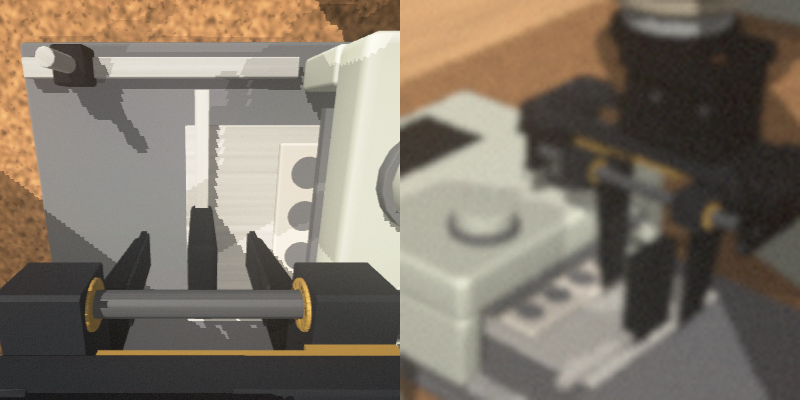

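The grip stands between the open fingers (crop (202,245) between (140,245) and (258,245)), the pointer tip is at (202,92), and the pin top is at (42,55). I close now.

Call:
{"method": "drive_tool", "body": {
  "rows": [
    [[0,0,0,0,0,0,0],[0,0,0,0,0,0,0],[0,0,0,0,0,0,0],[0,0,0,0,0,0,0],[0,0,0,0,0,0,0]]
  ]
}}

```text
t: 16.32
eef_pos: [539.2, -104.6, 47.4]
tcp_rot: [3.14, 0.0, 1.574]
ft_force: [5.5, 1.6, -1.5]
opening: 0.147
grip_force: 30.0
```

```bash
cat > m.py <<'E'
from h import *
s=env.state();print(s["t"],s["eef_pos"],s["ft_force"],s["opening"],s["grip_force"])
for c in ("wrist","wrist","wrist","side","top"):
    p=env.read_camera(c); o=[c]
    for n in ("tray_pointer","mark_top","mark"):
        r=env.place_of(n,p)
        if r:
            w=world(p,r[0]["at"]); uv=pix(p,w); z={"tray_pointer":38,"mark_top":60,"mark":0}[n]
            o+= [n,round(r[0]["score"],2),w.round(1).tolist(),"ray",ray(p,uv,z).round(1)[:2].tolist(),uv.round(1).tolist()]
    print(*o)
    if c=="wrist": W=p
g=cv2.cvtColor(W["color"],cv2.COLOR_BGR2GRAY)
# edges of the pointer bar along rows just below its tip, and of the pin
for v in (96,100,110,120): print("row",v,g[v,306:340].tolist())
E
python3 m.py
```

```text
16.325 [ 539.21816082 -104.58342137   47.39706526] [ 5.46347719  1.60728682 -1.49271036] 0.14714475940946709 30.000911056995392
wrist tray_pointer 0.61 [465.3, -6.3, -0.5] ray [477.7, -9.3] [209.3, 80.2] mark_top 0.59 [461.6, 4.0, 58.5] ray [462.3, 3.8] [159.5, 47.4] mark 0.9 [465.3, -5.5, -0.9] ray [465.6, -5.6] [209.4, 79.0]
wrist tray_pointer 0.69 [540.3, -13.2, 38.0] ray [540.3, -13.2] [320.2, 87.9] mark_top 0.57 [463.0, 2.1, 61.9] ray [462.1, 2.4] [159.2, 50.5] mark 0.88 [462.8, -7.5, -0.6] ray [463.0, -7.5] [205.4, 82.0]
wrist tray_pointer 0.59 [538.9, -12.7, 39.7] ray [538.9, -12.6] [317.8, 86.7] mark_top 0.58 [463.4, 4.5, 62.5] ray [462.2, 4.9] [158.7, 44.7] mark 0.59 [461.7, -6.9, -2.6] ray [462.6, -7.1] [204.7, 81.3]
side tray_pointer 0.72 [706.5, -106.7, 5.4] ray [670.7, -68.5] [319.0, 191.1] mark_top 0.46 [459.5, -3.6, 60.4] ray [459.8, -4.1] [377.7, 234.5] mark 0.78 [465.1, -4.2, 3.8] ray [467.4, -7.8] [373.3, 255.7]
top tray_pointer 0.88 [534.6, -11.3, 33.8] ray [534.3, -11.0] [330.1, 248.6] mark_top 0.21 [630.4, -327.2, -3.0] ray [619.4, -300.9] [470.3, 208.4] mark 0.47 [459.3, 4.3, -3.6] ray [459.4, 4.4] [321.8, 285.0]
row 96 [143, 139, 142, 145, 160, 216, 226, 231, 233, 232, 233, 231, 231, 230, 231, 232, 229, 227, 217, 164, 143, 141, 141, 142, 139, 142, 140, 139, 142, 143, 141, 142, 141, 139]
row 100 [143, 141, 145, 142, 159, 213, 229, 231, 234, 230, 232, 232, 230, 231, 232, 231, 229, 228, 215, 164, 142, 141, 141, 144, 139, 142, 142, 141, 142, 140, 139, 141, 141, 142]
row 110 [140, 142, 142, 144, 160, 217, 227, 230, 232, 232, 230, 231, 230, 231, 230, 231, 229, 229, 212, 153, 128, 128, 128, 128, 132, 125, 127, 128, 125, 130, 129, 129, 127, 126]
row 120 [145, 146, 144, 141, 146, 212, 226, 229, 232, 232, 233, 232, 230, 230, 231, 231, 229, 227, 212, 154, 130, 129, 130, 131, 127, 127, 127, 130, 128, 130, 127, 128, 127, 129]
```

Call:
{"method": "drive_tool", "body": {
  "rows": [
    [[0,-0.04,0,0,0,0,0],[0,-0.07,0,0,0,0,0],[0,-0.08,0,0,0,0,0],[0,-0.06,0,0,0,0,0],[0,-0.03,0,0,0,0,0]]
  ]
}}

```text
t: 17.95
eef_pos: [469.8, -104.9, 47.4]
tcp_rot: [3.138, 0.001, 1.574]
ft_force: [12.3, 4.9, -6.3]
opening: 0.146
grip_force: 30.0
```

Call:
{"method": "drive_tool", "body": {
  "rows": [
    [[0,0,0,0,0,0,0],[0,0,0,0,0,0,0]]
  ]
}}

```text
t: 18.2
eef_pos: [470.3, -104.9, 47.4]
tcp_rot: [3.138, 0.001, 1.574]
ft_force: [11.0, 4.6, -5.2]
opening: 0.144
grip_force: 30.0
```

```bash
python3 m.py
```

```text
18.2 [ 470.31480185 -104.90972331   47.39242143] [10.9741798   4.55017893 -5.18474726] 0.14428492852157293 30.00779539346695
wrist tray_pointer 0.82 [467.4, -14.0, 37.5] ray [467.4, -14.0] [313.5, 88.8] mark_top 0.81 [460.3, 2.5, 60.9] ray [460.3, 2.6] [298.4, 49.7] mark 0.6 [465.1, -5.8, 0.9] ray [465.1, -5.7] [310.6, 78.9]
wrist tray_pointer 0.78 [469.2, -16.0, 36.8] ray [469.2, -16.0] [316.5, 92.5] mark_top 0.96 [465.6, 1.4, 58.8] ray [465.6, 1.3] [309.4, 52.8] mark 0.55 [465.5, -5.4, -3.0] ray [465.5, -5.6] [311.2, 78.8]
wrist tray_pointer 0.6 [468.2, -12.9, 35.4] ray [468.2, -13.0] [314.8, 86.9] mark_top 0.58 [462.4, 2.3, 59.9] ray [462.4, 2.3] [302.7, 50.5] mark 0.84 [461.7, -4.2, -0.8] ray [461.7, -4.3] [305.5, 76.7]
side tray_pointer 0.82 [471.7, -15.9, 40.9] ray [473.6, -18.9] [375.5, 236.8] mark_top 0.71 [461.9, -1.0, 62.3] ray [463.5, -3.5] [376.0, 233.8] mark 0.49 [461.6, -0.7, 0.6] ray [461.9, -1.2] [373.6, 258.6]
top tray_pointer 0.89 [465.9, -13.6, 36.4] ray [465.9, -13.5] [331.1, 282.2] mark_top 0.44 [460.3, -2.5, 67.5] ray [460.1, -2.8] [326.3, 285.4] mark 0.64 [465.8, -11.9, 34.1] ray [465.2, -13.7] [330.3, 282.3]
row 96 [105, 104, 101, 104, 128, 219, 233, 236, 238, 238, 191, 162, 157, 159, 160, 158, 158, 156, 145, 115, 103, 102, 103, 104, 103, 103, 106, 104, 103, 102, 102, 104, 103, 104]
row 100 [105, 103, 105, 102, 129, 220, 234, 234, 239, 238, 237, 237, 191, 162, 162, 163, 161, 158, 147, 116, 103, 103, 103, 104, 107, 103, 103, 102, 106, 102, 102, 102, 102, 105]
row 110 [151, 152, 151, 152, 142, 218, 233, 234, 239, 238, 238, 238, 236, 237, 235, 235, 235, 234, 193, 119, 93, 92, 90, 92, 91, 90, 93, 93, 94, 89, 92, 90, 90, 89]
row 120 [152, 151, 153, 152, 168, 223, 233, 237, 239, 237, 236, 236, 235, 237, 237, 236, 235, 234, 204, 152, 137, 138, 138, 136, 138, 139, 139, 109, 92, 93, 95, 92, 91, 94]
```

```bash
cat > g.py <<'E'
from h import *
p=env.read_camera("wrist"); g=cv2.cvtColor(p["color"],cv2.COLOR_BGR2GRAY)
for v in range(36,100,4): print(v,*g[v,276:336:2])
for z in (22,38,60): print(z,[pix(p,[x,-0.9,z]).round(1).tolist() for x in (457,462,467)])
for v in (100,): print([ray(p,[u,v],38).round(1).tolist() for u in (310.5,317.8,325)])
E
python3 g.py
```

```text
36 169 164 139 127 132 143 147 147 148 145 131 129 141 147 143 134 129 129 126 122 123 142 156 158 161 156 138 113 119 134
40 147 144 142 145 151 166 164 146 143 143 136 137 145 150 143 141 144 143 136 124 143 138 140 159 154 142 135 139 150 150
44 149 149 148 148 146 147 146 105 62 61 59 56 54 53 61 58 57 58 57 55 61 55 54 99 138 136 136 137 135 136
48 150 149 148 150 149 150 115 59 63 66 61 228 232 232 232 229 226 155 65 60 62 59 60 48 120 131 127 130 129 130
52 131 131 131 131 131 134 98 63 66 65 231 229 227 227 228 229 230 226 214 60 62 61 56 48 121 131 133 133 131 131
56 144 142 148 143 144 142 126 60 68 208 229 224 225 226 223 222 224 222 224 130 60 61 58 49 84 134 137 141 141 143
60 228 228 228 229 228 227 201 63 65 68 223 226 228 225 221 220 222 219 202 84 58 61 57 55 112 118 118 181 201 202
64 228 225 227 227 227 227 226 59 63 64 93 165 221 225 224 222 212 142 95 88 56 60 63 53 109 117 119 116 197 198
68 227 227 228 227 227 228 226 62 67 71 63 87 125 120 118 111 107 101 95 60 56 61 63 54 110 119 118 117 118 119
72 222 222 222 224 222 222 221 62 66 69 67 68 66 72 93 110 82 61
[... 238 characters left out ...]
5 102 100 100
84 103 104 101 102 104 103 102 102 66 58 59 57 54 57 58 56 56 59 53 55 53 53 54 78 103 104 102 100 102 102
88 102 103 103 102 102 100 103 102 139 152 105 103 105 101 101 102 102 103 105 103 105 105 107 103 102 99 103 101 102 101
92 107 105 105 104 107 106 105 106 103 152 150 106 106 102 103 101 99 155 235 238 164 162 158 158 147 99 104 104 102 104
96 153 153 151 152 149 150 151 150 151 151 149 154 152 106 104 104 105 130 234 238 194 161 160 157 145 104 104 102 103 104
22 [[296.4, 67.2], [304.7, 67.2], [313.0, 67.2]]
38 [[294.6, 63.6], [303.6, 63.6], [312.7, 63.7]]
60 [[291.6, 57.6], [301.9, 57.6], [312.2, 57.6]]
[[465.7, -20.1, 38.0], [469.9, -20.1, 38.0], [474.0, -20.1, 38.0]]
```

Call:
{"method": "drive_tool", "body": {
  "rows": [
    [[0,-0.014,0,0,0,0,0],[0,-0.014,0,0,0,0,0],[0,0,0,0,0,0,0],[0,0,0,0,0,0,0]]
  ]
}}

```text
t: 19.75
eef_pos: [463.4, -104.9, 47.4]
tcp_rot: [3.138, 0.001, 1.574]
ft_force: [11.5, 4.2, -5.3]
opening: 0.147
grip_force: 30.0
```

```bash
python3 - <<'E'
from h import *
s=env.state();print(s["t"],s["eef_pos"],s["ft_force"],s["opening"],s["grip_force"])
p=env.read_camera("wrist"); g=cv2.cvtColor(p["color"],cv2.COLOR_BGR2GRAY).astype(float)
def edges(v,a,b):
    r=cv2.GaussianBlur(g[v:v+1],(5,1),0)[0]; d=np.diff(r); return a+d[a:b].argmax()+.5, a+d[a:b].argmin()+.5
for v in (50,54,56,58): print("pin",v,[ (u,ray(p,[u,v],60).round(1)[:2].tolist()) for u in edges(v,290,340)])
for v in (98,110,116,122): print("ptr",v,[(u,ray(p,[u,v],38).round(1)[:2].tolist()) for u in edges(v,304,332)])
for v in (70,76,80): print("block",v,*g[v,290:350:2].astype(int))
print(110,*g[110,300:336].astype(int)); print(56,*g[56,296:346].astype(int))
for c in ("top","side","wrist"):
    q=env.read_camera(c)
    for n in ("tray_pointer","mark_top","dropper","jar","swab_box"):
        r=env.place_of(n,q)[:1]; print(c,n,[(round(x["score"],2),world(q,x["at"]).round(1).tolist()) for x in r])
E
```

```text
19.75 [ 463.43077497 -104.92289602   47.38473523] [11.47310313  4.23972849 -5.30362235] 0.14741540049847973 30.008532106876373
pin 50 [(np.float64(309.5), [458.8, 2.5]), (np.float64(326.5), [467.0, 2.5])]
pin 54 [(np.float64(308.5), [458.3, 0.7]), (np.float64(327.5), [467.5, 0.7])]
pin 56 [(np.float64(307.5), [457.8, -0.2]), (np.float64(327.5), [467.5, -0.2])]
pin 58 [(np.float64(308.5), [458.3, -1.1]), (np.float64(300.5), [454.4, -1.1])]
ptr 98 [(np.float64(310.5), [458.8, -19.0]), (np.float64(324.5), [466.8, -19.0])]
ptr 110 [(np.float64(310.5), [458.7, -25.6]), (np.float64(324.5), [466.8, -25.6])]
ptr 116 [(np.float64(310.5), [458.7, -28.9]), (np.float64(324.5), [466.8, -28.9])]
ptr 122 [(np.float64(310.5), [458.7, -32.3]), (np.float64(324.5), [466.9, -32.3])]
block 70 220 222 223 222 220 221 61 64 63 63 65 79 122 115 113 106 99 65 54 57 54 59 54 109 113 115 115 110 114 177
block 76 177 178 176 174 174 174 65 67 65 67 66 65 67 65 59 60 56 54 57 58 59 58 54 107 111 111 111 111 111 110
block 80 102 102 103 100 102 101 65 64 68 67 68 66 65 64 67 59 56 57 55 59 56 53 54 83 87 95 101 8
[... 216 characters left out ...]
4 224 223 224 224 222 220 221 222 222 223 223 222 213 140 70 59 58 59 55 50 61 110 132 139 139 137 142 141 140 143 139
top tray_pointer [(0.87, [459.3, -13.7, 34.4])]
top mark_top [(0.69, [462.0, -5.1, 61.3])]
top dropper [(0.63, [631.4, -327.5, -3.8])]
top jar [(0.63, [611.3, 93.9, -1.4])]
top swab_box [(0.74, [525.3, -305.6, -1.3])]
side tray_pointer [(0.57, [634.3, -154.1, 113.5])]
side mark_top [(0.71, [461.8, -5.9, 64.3])]
side dropper [(0.5, [629.8, -322.7, 0.7])]
side jar [(0.78, [612.8, 95.1, 4.6])]
side swab_box [(0.67, [526.4, -299.8, -0.3])]
wrist tray_pointer [(0.86, [462.9, -14.9, 37.0])]
wrist mark_top [(0.77, [463.6, 1.5, 62.4])]
wrist dropper []
wrist jar []
wrist swab_box []
```

```bash
python3 -c "
from cell import env
print(env.job_done())"
```

```text
the job is handed in; nothing more can be done
None
```

I pressed both cartridges home until they hit their stops, then drew the tray out until its pointer measured within about 0.3 mm of the mark pin, where the fingers still hold it; the dropper bottle, jar and swab box were left untouched, and the job is handed in.

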